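# Slide the carrier board into its locating notches

## Task

On the model-maker's jig, push the red-knobbed bolt all the way back out of the track, away from the robot, then push the plywood carrier board along its rails toward the blue station until you feel it drop into the locating notches, and leave it seated there with the grey casting still standing on it. Only push with the fingertips: lift and carry nothing, and leave the other things on the desk where they are.

Things in the scene. Friction and masses are not known exactly. Their poses are not given: they have to be found in the camera images.
- jig: Fixed aluminium track, 150 wide (x) by 460 long (y), flat on the desk (z = 0). Origin: centre of its underside. The board slides along its +y, roughly to the robot's left (yaw within 0.25 rad). Side guides: inner faces at x = +-62, tops 36 mm above the desk; steel tracks between, tops at 20. Both ends are open. A grey bolt bracket stands outside the +x guide (x 72 to 147, y -46 to 6, 54 high).
- bolt (a joint): Sliding bolt, in m: 0 = across the track, blocks the board; 0.060 = fully drawn back, end stop. Slides level along the jig's +x (away from the robot), needs about 2 N, stays where left; starts at 0 to 0.008. Steel bar 16 wide, 125 long, 41 to 53 mm above the desk, at jig y = -20; inner end at jig x = 12.5 mm + joint value (the board's front lip reaches x = 50).
- bolt_post (a point): Point on the axis of the bolt's upright red knob, a plain cylinder 18 mm in diameter standing from 53 to 87 mm above the desk. The point is 70 mm above the desk, at jig x = 75 mm + joint value, y = -20 mm. The space on its robot side (jig -x), above bar and guide, is free.
- carrier: Loose plywood board, 0.4 to 0.8 kg, 120 (x) by 130 (y) by 8 mm. Origin: centre of its underside, 30 mm above the desk while riding the rails, 23 mm once dropped into the notches (falls 7 mm, level, by its own weight). Front lip (+y) to 26 mm above the origin. Starts 115 to 155 mm on the -y side of the jig's origin, short of the bolt; 2 mm side play. Slides at a push of about 2.5 to 6 N.
- push_face (a point): Middle of the outer (rear, -y) face of the dark wooden upstand along the board's rear edge: 65 mm behind the carrier's origin and 20 mm above it. The upstand is 100 wide, 8 thick, its top 34 mm above the carrier's origin. Pushing here along the jig's +y slides the board. Behind it the track is free down to 20 mm above the desk.
- station: Fixed blue locating station inside the track, yellow marks beside its middle. Origin: on the desk top, under where the seated carrier's origin belongs, 85 to 125 mm on the +y side of the jig's origin; axes as the jig's. Four notches, 16 mm long in y, 7 deep, take the board's four round steel feet (10 mm thick) all at once, 3 mm play either way; their far walls stop the board.
- casting: Loose grey model casting standing on the carrier, 42 mm in diameter at the foot, 38 mm high, 0.08 kg. Origin: centre of its underside, 8 mm above the carrier's origin.
- paint_jar: Bystander: small paint jar with yellow lid, 38 mm in diameter, 45 high, beyond the jig near the bolt. Origin: centre of its underside.
- primer_jar: Bystander: jar with blue lid, 44 mm in diameter, 55 high, beyond the jig. Origin: centre of its underside.
- tape_roll: Bystander: roll of yellow tape lying flat, 68 mm across, 18 high, on the robot's side of the jig. Origin: centre of its underside.
- spray_can: Bystander: pale spray can, 64 mm in diameter, 180 high, left of the jig. Origin: centre of its underside.
- carton: Bystander: white carton 90 x 65 x 40 mm, to the left. Origin: centre of its underside.
- driver: Bystander: screwdriver lying on the desk, to the right. Origin: under its middle.
- mug: Bystander: blue mug, 76 mm in diameter, 90 high, far right. Origin: centre of its underside.

How it is judged (in metres and radians):
On the way, in this order (a step that is already met when the one before it is completed fails the run):
1. the bolt is drawn back out of the track (at least 50 of its 60 mm) while the board is still short of it (value of joint bolt above 0.05 m and y of carrier in the frame of jig below -0.05 m), for 0.1 s.
2. the board has dropped into the station's notches (z of carrier in the frame of station between 0.019 and 0.026 m and y of carrier in the frame of station between -0.006 and 0.006 m and angle between carrier's own z axis and vertical below 0.04 rad and linear speed of carrier below 0.02 m/s), for 0.2 s.
At the end, for the whole second after the job is handed in: The carrier sits in all four notches: origin 19 to 26 mm above the desk, within 6 mm of the station's origin along the rails, tilted less than 0.04 rad, at rest. The bolt is still drawn back at least 50 mm. The casting stands upright (within 0.3 rad) on the board, at rest (all of step 2 and value of joint bolt above 0.05 m and angle between casting's own z axis and vertical below 0.3 rad and x of casting in the frame of carrier between -0.06 and 0.06 m and y of casting in the frame of carrier between -0.06 and 0.06 m and z of casting in the frame of carrier below 0.014 m and linear speed of casting below 0.02 m/s); the robot touches nothing.
It fails at once if the board is lifted off its rails or tipped (origin above 45 mm, or tilted over 0.25 rad) (height (world z) of carrier above 0.045 m or angle between carrier's own z axis and vertical above 0.25 rad).
It fails at once if the casting is lifted, toppled or pushed off the board (z of casting in the frame of carrier above 0.018 m or angle between casting's own z axis and vertical above 0.6 rad or z of casting in the frame of carrier below -0.01 m).
It fails at once if another thing on the desk is moved more than 30 mm, lifted or knocked (distance of any of paint_jar, primer_jar, tape_roll, spray_can, carton, driver, mug from where it was at the start of the episode above 0.03 m).
It also fails if it takes over 53 s, if anything falls off the work surface, if the arm or the gripper's body presses on something with over 40 N, if the wrist force passes 120 N, or if a joint passes its speed limit or range.

## Robot

A 7-joint arm with a two-finger parallel gripper is mounted at the origin on the work surface. World frame = base frame: x ahead of the robot, y to its left, z up, the work surface at z = 0. Lengths are in m, angles in degrees, forces in N, time in s.
With the tool pointing down it reaches from about 0.35 to 0.9 m from the base axis. Payload 7.2 kg.
Tool frame: the origin (TCP) lies on the mounting face of the last link; the fingertips stand 182 mm ahead of it and the grasp point (between the pads) lies 163 mm ahead of it; z points along the fingers, y is the line along which they close (so a half turn about z gives the same grasp; the last joint's range is limited). The gripper opens to 88 mm and grips with 3 to 60 N. Pads are 20 mm wide; open, the fingers measure 115 mm over their backs; the gripper's body (75 mm by 178 mm) begins 61 mm behind the grasp point.
Start: joints at [70.692, 23.554, -0.728, 91.456, 0.321, 64.991, -4.71], TCP at [0.166, -0.603, 0.405] pointing down, gripper open.
Joint ranges: [-169.25, 169.25], [-16.82, 113.86], [-84.01, 82.57], [7.8, 145.47], [-59.2, 239.2], [7.22, 106.19], [-163.78, 163.78]. Speed limits (degrees/s): [136.94, 136.94, 172.46, 172.46, 180, 180, 180].

## Interface

Orientations are given as a 3x3 rotation matrix whose columns are the frame's x, y, z axes.
In Python, from station import r, grab_frame gives the robot as it stands. The module is installed in compiled form; this text tells all that it offers.
- The arm moves only by the tool send_rows, never from a script. Its argument "steps" is a list of rows, each an object of numbers: "tx", "ty", "tz": the shift along the tool's x, y, z normalised to -1 to 1, where 1 is 0.8 m; "rx", "ry", "rz": the turn, a rotation vector about the tool's x, y, z normalised to -1 to 1, where 1 is 90 degrees; "claw": the closure in counts, from 0 (fully open) to 255 (shut). In form: [{"tx": .., "ty": .., "tz": .., "rx": .., "ry": .., "rz": .., "claw": ..}, ...]. A call has 1 to 5 rows; each row shifts and turns the commanded pose from where the row before left it, along the tool's axes as they then stand; what a row does not reach is not made up. A row lasts 1/8 s, in which the tool goes at most 62.5 mm and 10.7 degrees, less where a joint would pass 70% of its speed; a pose out of reach is approached as far as the arm can. A call with a number of a shift or a turn outside -1 to 1 is refused whole. A call with a gripper value outside its range is refused whole. The fingers move at their own pace and stop on an object; the grip force is fixed at half the most. Time passes only in rows, so rows that do not move let the fingers close. It gives the time, the measured TCP pose, the force, the opening and the grip force at its end, in the units of the state.
- r.get_obs(): the state, without advancing time (a new reading comes with each control period).
- grab_frame(name): name is "side" or "top"; returns a dict with "frame" (400x640x3 uint8, blue, green, red), "range_z" (400x640 float32, m along the optical axis (not along the pixel's ray), 0 where there is no reading), "intrinsics" (3x3 intrinsics, pixels), "position" and "rotation" of the camera in the world. Camera axes: x right, y up, looking along -z (the intrinsics and any distortion apply to the point x, -y, -z); pixel columns grow to the right and rows downward; lengths in m; the calibration is good to about 2 mm. A picture is of the moment at which its call begins.
- r.hand_in(): hands the job in; it is judged then, once.
The state is a dict: "time": time; "q": joint angles; "dq": joint speeds; "tau": joint torques, N m; "tcp_pos": TCP position; "orientation": TCP orientation; "ft_force": force on the tool from outside, world axes, zero at the start; "ft_torque": the same for the moment, N m; "opening": finger opening in m; "gripper_force": force on a finger pad.
Only numpy, scipy, OpenCV 4.12 (cv2) and the standard library are available. Lean on these libraries where they do the work, as an engineer would, in place of code of your own. Each camera call takes 0.05 s, during which the arm holds its last target. There are 200 camera calls.

## Working session

There is one attempt and no reset: what is moved stays moved. The work goes in short steps, Python scripts to look and compute and a tool call to move; the robot and the scene stay as the last step left them, time stands still between calls to the robot, and variables do not carry over. Pictures are saved under pics/ and viewed, at most 10 in all, crops included, and the job is handed in when it is done.

Besides the shell and the picture viewer there is one more tool, called after "Emit:" as name(argument=value, ...) on one line, values as JSON. send_rows: Moves the arm, as the interface text tells. Scaled input: -1 to 1 covers 0.8 m each way for a shift and 90 degrees each way for a turn. Its arguments: {"type":"object","properties":{"steps":{"type":"array"}},"required":["steps"]}

```bash
mkdir -p pics; cat > h.py <<'E'
import numpy as np, cv2
from station import r, grab_frame
def grab(n,tag):
    f=grab_frame(n); cv2.imwrite(f'pics/{tag}.png',f['frame']); np.savez(f'{tag}.npz',**{k:np.array(v) for k,v in f.items()}); return f
def pt(f,u,v,z=None):
    K=f['intrinsics'];R=np.array(f['rotation']).reshape(3,3);p=np.array(f['position'])
    d=R@np.array([(u-K[0,2])/K[0,0],-(v-K[1,2])/K[1,1],-1.0])
    if z is not None: return p+d*(z-p[2])/d[2]
    return p+d*float(f['range_z'][int(round(v)),int(round(u))])
E
python3 - <<'E'
from h import *
for n in('top','side'):
    f=grab(n,n+'0'); print(n,f['position'],np.round(f['rotation'],3).tolist(),f['intrinsics'],f.keys())
o=r.get_obs(); print(o['time'],o['tcp_pos'],np.round(o['orientation'],3),o['opening'])
E
```

```text
top [ 0.42500037 -0.01307308  1.46499388] [[0.028, 0.998, -0.049], [-1.0, 0.027, -0.008], [-0.006, 0.049, 0.999]] [[452.61805749   0.         320.79743148]
 [  0.         452.61805749 199.12920932]
 [  0.           0.           1.        ]] dict_keys(['frame', 'range_z', 'intrinsics', 'position', 'rotation'])
side [0.42237027 0.90199554 0.70889667] [[-0.998, 0.035, -0.053], [-0.063, -0.583, 0.81], [-0.003, 0.811, 0.584]] [[425.99111946   0.         319.10729714]
 [  0.         425.99111946 194.86625846]
 [  0.           0.           1.        ]] dict_keys(['frame', 'range_z', 'intrinsics', 'position', 'rotation'])
0.1 [ 0.1659143  -0.60238279  0.40391921] [[ 0.964  0.266 -0.   ]
 [ 0.266 -0.964  0.001]
 [-0.    -0.001 -1.   ]] 0.0876837226516204
```

View pics/top0.png

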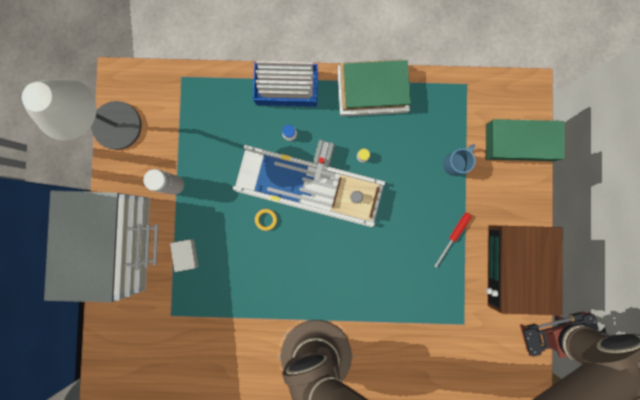

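View pics/side0.png

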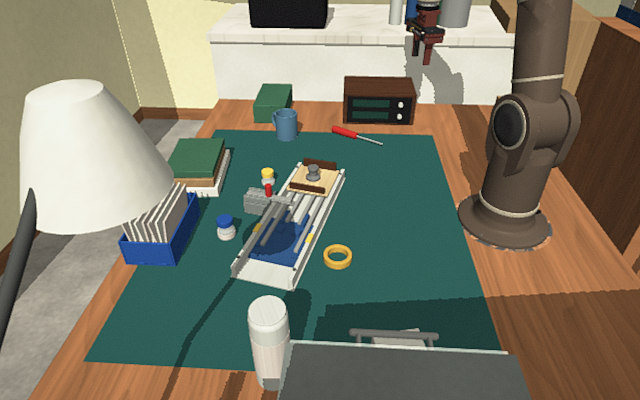

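The top picture shows the jig from about (240,165) to (380,205), with the red knob at (321,160) and the board at (358,198). The side picture shows the same layout. I'll enlarge both.

```bash
python3 - <<'E'
import cv2
a=cv2.imread('pics/top0.png')[135:235,230:390]; cv2.imwrite('pics/tc.png',cv2.resize(a,None,fx=5,fy=5,interpolation=cv2.INTER_CUBIC))
a=cv2.imread('pics/side0.png')[150:290,220:360]; cv2.imwrite('pics/sc.png',cv2.resize(a,None,fx=4,fy=4,interpolation=cv2.INTER_CUBIC))
E
```

```text
(no output)
```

View pics/tc.png

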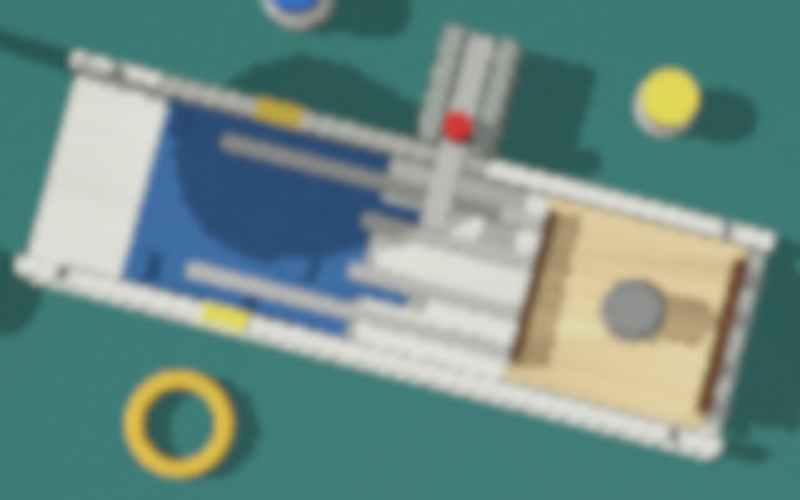

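View pics/sc.png

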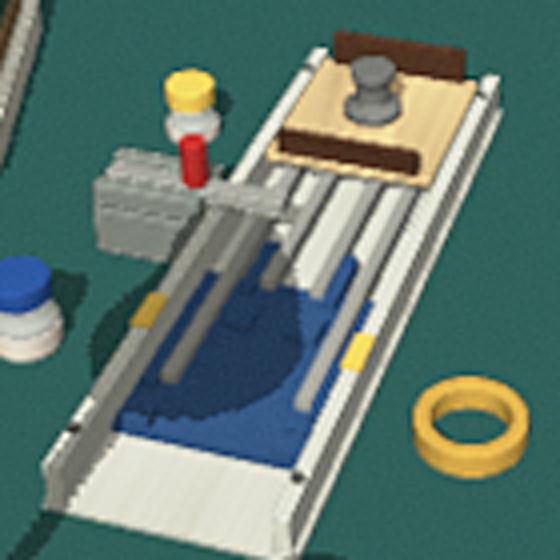

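The crop shows the track's outer corners at about (75,50), (775,238), (713,460), (15,262). The knob top is at (457,127), the yellow marks are at (278,110) and (226,317), and the rear upstand runs from (742,262) to (706,412). The casting stands centred on the board.

```bash
cat > m.py <<'E'
from h import *
f=dict(np.load('top0.npz'))
P=lambda u,v,z: pt(f,u/5+230-.4,v/5+135-.4,z)[:2]
c=np.array([P(75,48,.036),P(775,236,.036),P(713,460,.036),P(15,262,.036)])
m=np.array([[75,230],[75,-230],[-75,-230],[-75,230]])/1e3
a=c-c.mean(0); b=m-m.mean(0)
yaw=np.arctan2((b[:,0]*a[:,1]-b[:,1]*a[:,0]).sum(),(a*b).sum())
R=np.array([[np.cos(yaw),-np.sin(yaw)],[np.sin(yaw),np.cos(yaw)]]);t=c.mean(0)-R@m.mean(0)
J=lambda p:(p-t)@R
print('jig',t,'yaw',yaw,'resid mm',np.round((J(c)-m)*1e3,1).tolist())
for n,u,v,z in [('knob',457,126,.087),('mark1',278,110,.036),('mark2',226,317,.036),('upA',745,262,.064),('upB',709,412,.064),('frontA',552,212,.056),('frontB',517,362,.056),('cast',633,309,.068),('jar',668,98,.045)]:
    p=P(u,v,z); print(n,np.round(p,4),'jig',np.round(J(p)*1e3,1))
E
python3 m.py
```

```text
jig [0.53922688 0.0387128 ] yaw -0.24272755291441195 resid mm [[-4.2, 0.3], [-1.5, -0.2], [1.5, 0.6], [4.3, -0.6]]
knob [6.129e-01 2.000e-04] jig [ 80.8 -19.7]
mark1 [0.627  0.1147] jig [67.  94.9]
mark2 [0.4945 0.1435] jig [-68.6  90.9]
upA [ 0.536  -0.1804] jig [  49.6 -213.5]
upB [ 0.4425 -0.1602] jig [ -46.1 -216.3]
frontA [ 0.5647 -0.0603] jig [ 48.5 -90. ]
frontB [ 0.4704 -0.0409] jig [-47.7 -93.8]
cast [ 0.5047 -0.1115] jig [   2.6 -154.1]
jar [ 0.6399 -0.132 ] jig [ 138.8 -141.5]
```

Emit:
send_rows(steps=[{"rz": 0.108, "claw": 255}, {"rz": 0.108, "claw": 255}, {"rz": 0.108, "claw": 255}, {"tx": 0.026, "ty": -0.072, "claw": 255}, {"tx": 0.026, "ty": -0.072, "claw": 255}])

```text
invalid input at $.steps[0]: expected keys tx, ty, tz, rx, ry, rz, claw
```

Emit:
send_rows(steps=[{"tx": 0.026, "ty": -0.072, "claw": 255}, {"tx": 0.026, "ty": -0.072, "claw": 255}, {"tx": 0.026, "ty": -0.072, "claw": 255}, {"tx": 0.026, "ty": -0.072, "claw": 255}, {"tx": 0.026, "ty": -0.072, "claw": 255}])

```text
invalid input at $.steps[0]: expected keys tx, ty, tz, rx, ry, rz, claw
```

Emit:
send_rows(steps=[{"tx": 0.026, "ty": -0.072, "claw": 255}, {"tx": 0.026, "ty": -0.072, "claw": 255}, {"tx": 0.026, "ty": -0.072, "claw": 255}, {"tx": 0.026, "ty": -0.072, "claw": 255}, {"claw": 255}])

```text
invalid input at $.steps[0]: expected keys tx, ty, tz, rx, ry, rz, claw
```

All keys are required in every row.

Emit:
send_rows(steps=[{"tx": 0, "ty": 0, "tz": 0, "rx": 0, "ry": 0, "rz": 0.108, "claw": 255}, {"tx": 0, "ty": 0, "tz": 0, "rx": 0, "ry": 0, "rz": 0.108, "claw": 255}, {"tx": 0, "ty": 0, "tz": 0, "rx": 0, "ry": 0, "rz": 0.108, "claw": 255}, {"tx": 0.026, "ty": -0.072, "tz": 0, "rx": 0, "ry": 0, "rz": 0, "claw": 255}, {"tx": 0.026, "ty": -0.072, "tz": 0, "rx": 0, "ry": 0, "rz": 0, "claw": 255}])

```text
time: 0.72
tcp_pos: [0.2342, -0.4993, 0.4039]
orientation: [[0.971, -0.239, -0.0], [-0.239, -0.971, 0.001], [-0.001, -0.001, -1.0]]
ft_force: [0.7, 0.6, 0.7]
opening: 0.0414
gripper_force: 0.0
```

Emit:
send_rows(steps=[{"tx": 0.026, "ty": -0.072, "tz": 0, "rx": 0, "ry": 0, "rz": 0, "claw": 255}, {"tx": 0.026, "ty": -0.072, "tz": 0, "rx": 0, "ry": 0, "rz": 0, "claw": 255}, {"tx": 0.026, "ty": -0.072, "tz": 0, "rx": 0, "ry": 0, "rz": 0, "claw": 255}, {"tx": 0.026, "ty": -0.072, "tz": 0, "rx": 0, "ry": 0, "rz": 0, "claw": 255}, {"tx": 0.026, "ty": -0.072, "tz": 0, "rx": 0, "ry": 0, "rz": 0, "claw": 255}])

```text
time: 1.35
tcp_pos: [0.4039, -0.2437, 0.4046]
orientation: [[0.971, -0.238, 0.0], [-0.238, -0.971, -0.0], [0.0, 0.0, -1.0]]
ft_force: [1.2, -0.6, 0.2]
opening: 0.0005
gripper_force: 0.0
```

Emit:
send_rows(steps=[{"tx": 0.026, "ty": -0.072, "tz": 0, "rx": 0, "ry": 0, "rz": 0, "claw": 255}, {"tx": 0.026, "ty": -0.072, "tz": 0, "rx": 0, "ry": 0, "rz": 0, "claw": 255}, {"tx": 0.026, "ty": -0.072, "tz": 0, "rx": 0, "ry": 0, "rz": 0, "claw": 255}, {"tx": 0.026, "ty": -0.072, "tz": 0, "rx": 0, "ry": 0, "rz": 0, "claw": 255}, {"tx": 0, "ty": 0, "tz": 0, "rx": 0, "ry": 0, "rz": 0, "claw": 255}])

```text
time: 1.98
tcp_pos: [0.5404, -0.0366, 0.4041]
orientation: [[0.973, -0.23, -0.0], [-0.23, -0.973, 0.003], [-0.001, -0.003, -1.0]]
ft_force: [0.1, -1.0, -1.7]
opening: 0.0006
gripper_force: 0.0
```

Emit:
send_rows(steps=[{"tx": 0.032, "ty": -0.066, "tz": 0, "rx": 0, "ry": 0, "rz": 0, "claw": 255}, {"tx": 0, "ty": 0, "tz": 0.06, "rx": 0, "ry": 0, "rz": 0, "claw": 255}, {"tx": 0, "ty": 0, "tz": 0.05, "rx": 0, "ry": 0, "rz": 0, "claw": 255}, {"tx": 0, "ty": 0, "tz": 0.05, "rx": 0, "ry": 0, "rz": 0, "claw": 255}, {"tx": 0, "ty": 0, "tz": 0, "rx": 0, "ry": 0, "rz": 0, "claw": 255}])

```text
time: 2.6
tcp_pos: [0.5748, 0.0025, 0.2738]
orientation: [[0.971, -0.239, -0.007], [-0.239, -0.971, -0.001], [-0.006, 0.002, -1.0]]
ft_force: [-0.3, 0.4, 0.7]
opening: 0.0002
gripper_force: 0.0
```

```bash
cat > st.py <<'E'
from m import *
o=r.get_obs();p=np.array(o['tcp_pos']);print('JIG mm',np.round(J(p[:2])*1e3,1),'tip z',round(p[2]-.182,4),'F',np.round(np.r_[R.T@np.array(o['ft_force'][:2]),o['ft_force'][2]],1),o['time'],'yaw',np.arctan2(o['orientation'][1][0],o['orientation'][0][0]))
E
python3 st.py|tail -1
```

```text
JIG mm [ 43.2 -26.6] tip z 0.0918 F [-0.4  0.3  0.7] 2.6 yaw -0.24086633703779323
```

Emit:
send_rows(steps=[{"tx": 0, "ty": -0.007, "tz": 0.018, "rx": 0, "ry": 0, "rz": 0, "claw": 255}, {"tx": 0, "ty": 0, "tz": 0.012, "rx": 0, "ry": 0, "rz": 0, "claw": 255}, {"tx": 0, "ty": 0, "tz": 0, "rx": 0, "ry": 0, "rz": 0, "claw": 255}, {"tx": 0, "ty": 0, "tz": 0, "rx": 0, "ry": 0, "rz": 0, "claw": 255}])

```text
time: 3.1
tcp_pos: [0.5779, 0.0091, 0.2532]
orientation: [[0.971, -0.238, 0.001], [-0.238, -0.971, -0.0], [0.001, -0.0, -1.0]]
ft_force: [0.2, -0.7, 0.8]
opening: 0.0001
gripper_force: 0.0
```

```bash
python3 - <<'E'
from h import *
for n,(a,b,c,d) in (('top',(140,190,290,370)),('side',(150,230,230,330))):
    f=grab(n,n+'1'); cv2.imwrite(f'pics/{n}1c.png',cv2.resize(f['frame'][a:b,c:d],None,fx=5,fy=5,interpolation=cv2.INTER_CUBIC))
E
python3 st.py|tail -1
```

```text
JIG mm [ 44.6 -19.5] tip z 0.0712 F [-0.5 -0.4 -0.5] 3.2 yaw -0.24024825194925034
```

View pics/side1c.png

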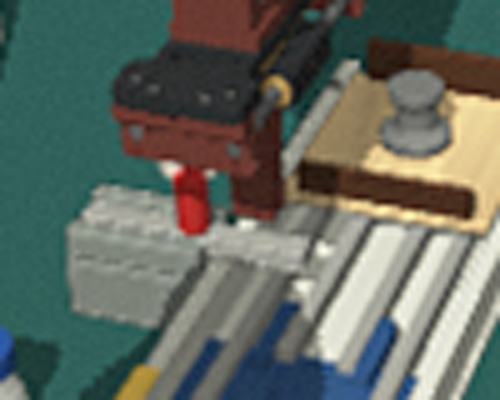

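The fingertips stand just on the robot side of the red knob, above the bar. Next I'll lower them a little and push.

Emit:
send_rows(steps=[{"tx": 0.0, "ty": 0, "tz": 0.01, "rx": 0, "ry": 0, "rz": 0, "claw": 255}, {"tx": 0.015, "ty": 0, "tz": 0, "rx": 0, "ry": 0, "rz": 0, "claw": 255}, {"tx": 0.015, "ty": 0, "tz": 0, "rx": 0, "ry": 0, "rz": 0, "claw": 255}, {"tx": 0.015, "ty": 0, "tz": 0, "rx": 0, "ry": 0, "rz": 0, "claw": 255}, {"tx": 0.015, "ty": 0, "tz": 0, "rx": 0, "ry": 0, "rz": 0, "claw": 255}])

```text
time: 3.82
tcp_pos: [0.625, -0.0023, 0.2445]
orientation: [[0.971, -0.238, -0.001], [-0.238, -0.971, 0.0], [-0.001, -0.0, -1.0]]
ft_force: [-2.6, 1.1, 0.8]
opening: 0.0005
gripper_force: 1.3
```

```bash
python3 st.py|tail -1
```

```text
JIG mm [ 93.1 -19.2] tip z 0.0625 F [-2.8  0.5  0.8] 3.825 yaw -0.2400391517379662
```

Pushing at about 2.8 N. I'll go on in small rows until the end stop.

Emit:
send_rows(steps=[{"tx": 0.012, "ty": 0, "tz": 0, "rx": 0, "ry": 0, "rz": 0, "claw": 255}, {"tx": 0.008, "ty": 0, "tz": 0, "rx": 0, "ry": 0, "rz": 0, "claw": 255}, {"tx": 0.005, "ty": 0, "tz": 0, "rx": 0, "ry": 0, "rz": 0, "claw": 255}, {"tx": 0, "ty": 0, "tz": 0, "rx": 0, "ry": 0, "rz": 0, "claw": 255}])

```text
time: 4.32
tcp_pos: [0.644, -0.0073, 0.2447]
orientation: [[0.971, -0.238, 0.001], [-0.238, -0.971, -0.0], [0.001, 0.0, -1.0]]
ft_force: [0.0, -0.6, -0.5]
opening: 0.0006
gripper_force: 0.3
```

```bash
python3 st.py|tail -1
```

```text
JIG mm [112.8 -19.5] tip z 0.0627 F [ 0.2 -0.6 -0.5] 4.325 yaw -0.2403367449145638
```

Emit:
send_rows(steps=[{"tx": 0.004, "ty": 0, "tz": 0, "rx": 0, "ry": 0, "rz": 0, "claw": 255}, {"tx": 0.003, "ty": 0, "tz": 0, "rx": 0, "ry": 0, "rz": 0, "claw": 255}])

```text
time: 4.58
tcp_pos: [0.6478, -0.0081, 0.2446]
orientation: [[0.971, -0.238, -0.004], [-0.238, -0.971, -0.0], [-0.004, 0.001, -1.0]]
ft_force: [-13.0, 2.8, 8.8]
opening: 0.0009
gripper_force: 6.8
```

```bash
python3 st.py|tail -1
```

```text
JIG mm [116.7 -19.3] tip z 0.0626 F [-13.3  -0.4   8.8] 4.575 yaw -0.23989810554775087
```

End stop felt at 13 N. Next I'll back off, rise and go behind the board.

Emit:
send_rows(steps=[{"tx": -0.015, "ty": 0, "tz": 0, "rx": 0, "ry": 0, "rz": 0, "claw": 255}, {"tx": 0, "ty": 0, "tz": -0.06, "rx": 0, "ry": 0, "rz": 0, "claw": 255}, {"tx": 0, "ty": 0, "tz": -0.04, "rx": 0, "ry": 0, "rz": 0, "claw": 255}, {"tx": 0, "ty": 0, "tz": 0, "rx": 0, "ry": 0, "rz": 0, "claw": 255}])

```text
time: 5.08
tcp_pos: [0.6383, -0.0057, 0.3281]
orientation: [[0.971, -0.238, 0.007], [-0.238, -0.971, -0.0], [0.007, -0.001, -1.0]]
ft_force: [0.4, -0.1, 0.1]
opening: 0.0006
gripper_force: 0.0
```

Emit:
send_rows(steps=[{"tx": -0.027, "ty": 0.058, "tz": 0, "rx": 0, "ry": 0, "rz": 0, "claw": 255}, {"tx": -0.027, "ty": 0.058, "tz": 0, "rx": 0, "ry": 0, "rz": 0, "claw": 255}, {"tx": -0.027, "ty": 0.058, "tz": 0, "rx": 0, "ry": 0, "rz": 0, "claw": 255}, {"tx": -0.027, "ty": 0.058, "tz": 0, "rx": 0, "ry": 0, "rz": 0, "claw": 255}, {"tx": -0.026, "ty": 0.058, "tz": 0, "rx": 0, "ry": 0, "rz": 0, "claw": 255}])

```text
time: 5.7
tcp_pos: [0.4765, -0.2068, 0.3238]
orientation: [[0.971, -0.238, -0.0], [-0.238, -0.971, -0.0], [-0.0, 0.0, -1.0]]
ft_force: [-0.0, -0.9, 0.0]
opening: 0.0006
gripper_force: 0.0
```

Emit:
send_rows(steps=[{"tx": 0, "ty": 0, "tz": 0, "rx": 0, "ry": 0, "rz": 0, "claw": 255}, {"tx": 0, "ty": 0, "tz": 0, "rx": 0, "ry": 0, "rz": 0, "claw": 255}])

```text
time: 5.95
tcp_pos: [0.4782, -0.2052, 0.3243]
orientation: [[0.971, -0.238, 0.0], [-0.238, -0.971, 0.0], [0.0, -0.0, -1.0]]
ft_force: [-0.7, 0.2, -0.0]
opening: 0.0006
gripper_force: 0.0
```

```bash
python3 - <<'E'
from h import *
f=grab('top','top2'); cv2.imwrite('pics/top2c.png',cv2.resize(f['frame'][135:235,230:390],None,fx=5,fy=5,interpolation=cv2.INTER_CUBIC))
E
python3 st.py|tail -1
```

```text
JIG mm [  -0.4 -250.7] tip z 0.1423 F [-1.3  0.3 -0.2] 6.0 yaw -0.23912040747394492
```

View pics/top2c.png

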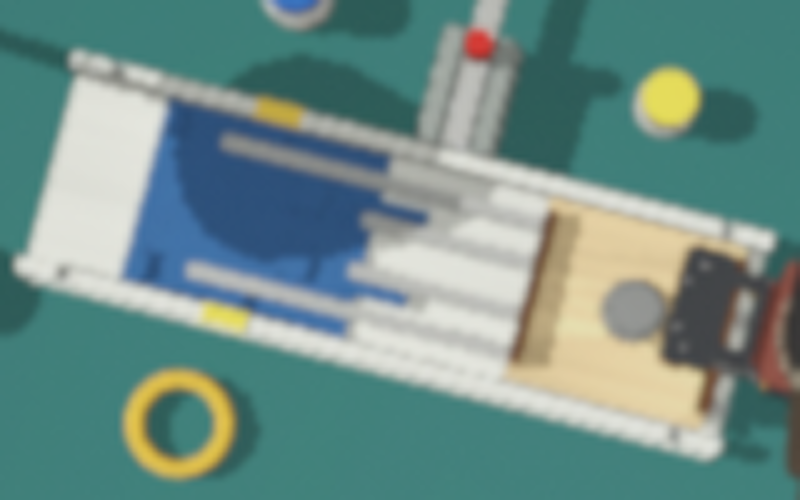

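The bolt is fully back, with the knob now at (478,43). The gripper is over the board's rear edge, and the board and casting haven't moved. I'll descend behind the upstand.

Emit:
send_rows(steps=[{"tx": 0, "ty": 0, "tz": 0.06, "rx": 0, "ry": 0, "rz": 0, "claw": 255}, {"tx": 0, "ty": 0, "tz": 0.045, "rx": 0, "ry": 0, "rz": 0, "claw": 255}, {"tx": 0, "ty": 0, "tz": 0.02, "rx": 0, "ry": 0, "rz": 0, "claw": 255}, {"tx": 0, "ty": 0, "tz": 0, "rx": 0, "ry": 0, "rz": 0, "claw": 255}])

```text
time: 6.5
tcp_pos: [0.4785, -0.2045, 0.2239]
orientation: [[0.972, -0.236, -0.002], [-0.236, -0.972, 0.001], [-0.002, -0.001, -1.0]]
ft_force: [0.2, 0.1, 0.3]
opening: 0.0005
gripper_force: 0.0
```

```bash
python3 st.py|tail -1
```

```text
JIG mm [  -0.5 -250.7] tip z 0.0419 F [0.2 0.1 0.3] 6.5 yaw -0.23852799299842206
```

Emit:
send_rows(steps=[{"tx": 0, "ty": -0.008, "tz": 0, "rx": 0, "ry": 0, "rz": 0, "claw": 255}, {"tx": 0, "ty": -0.008, "tz": 0, "rx": 0, "ry": 0, "rz": 0, "claw": 255}, {"tx": 0, "ty": -0.008, "tz": 0, "rx": 0, "ry": 0, "rz": 0, "claw": 255}, {"tx": 0, "ty": -0.008, "tz": 0, "rx": 0, "ry": 0, "rz": 0, "claw": 255}, {"tx": 0, "ty": -0.008, "tz": 0, "rx": 0, "ry": 0, "rz": 0, "claw": 255}])

```text
time: 7.12
tcp_pos: [0.4857, -0.1751, 0.2251]
orientation: [[0.971, -0.239, 0.0], [-0.239, -0.971, -0.002], [0.0, 0.002, -1.0]]
ft_force: [-1.9, -6.0, 4.4]
opening: 0.0006
gripper_force: 3.0
```

Emit:
send_rows(steps=[{"tx": 0, "ty": -0.01, "tz": 0, "rx": 0, "ry": 0, "rz": 0, "claw": 255}, {"tx": 0, "ty": -0.01, "tz": 0, "rx": 0, "ry": 0, "rz": 0, "claw": 255}, {"tx": 0, "ty": -0.01, "tz": 0, "rx": 0, "ry": 0, "rz": 0, "claw": 255}, {"tx": 0, "ty": -0.01, "tz": 0, "rx": 0, "ry": 0, "rz": 0, "claw": 255}, {"tx": 0, "ty": -0.01, "tz": 0, "rx": 0, "ry": 0, "rz": 0, "claw": 255}])

```text
time: 7.75
tcp_pos: [0.4952, -0.1367, 0.2251]
orientation: [[0.971, -0.239, 0.0], [-0.239, -0.971, -0.002], [0.001, 0.002, -1.0]]
ft_force: [-2.3, -7.3, 4.7]
opening: 0.0004
gripper_force: 3.4
```

```bash
python3 st.py|tail -1
```

```text
JIG mm [  -0.6 -180.9] tip z 0.0431 F [-0.5 -7.7  4.7] 7.75 yaw -0.2418131068864385
```

Emit:
send_rows(steps=[{"tx": 0, "ty": -0.01, "tz": 0, "rx": 0, "ry": 0, "rz": 0, "claw": 255}, {"tx": 0, "ty": -0.01, "tz": 0, "rx": 0, "ry": 0, "rz": 0, "claw": 255}, {"tx": 0, "ty": -0.01, "tz": 0, "rx": 0, "ry": 0, "rz": 0, "claw": 255}, {"tx": 0, "ty": -0.01, "tz": 0, "rx": 0, "ry": 0, "rz": 0, "claw": 255}, {"tx": 0, "ty": -0.01, "tz": 0, "rx": 0, "ry": 0, "rz": 0, "claw": 255}])

```text
time: 8.38
tcp_pos: [0.5046, -0.098, 0.225]
orientation: [[0.971, -0.24, -0.0], [-0.24, -0.971, -0.002], [0.0, 0.002, -1.0]]
ft_force: [-1.9, -7.7, 4.3]
opening: 0.0006
gripper_force: 3.7
```

Emit:
send_rows(steps=[{"tx": 0, "ty": -0.01, "tz": 0, "rx": 0, "ry": 0, "rz": 0, "claw": 255}, {"tx": 0, "ty": -0.01, "tz": 0, "rx": 0, "ry": 0, "rz": 0, "claw": 255}, {"tx": 0, "ty": -0.01, "tz": 0, "rx": 0, "ry": 0, "rz": 0, "claw": 255}, {"tx": 0, "ty": -0.01, "tz": 0, "rx": 0, "ry": 0, "rz": 0, "claw": 255}, {"tx": 0, "ty": -0.01, "tz": 0, "rx": 0, "ry": 0, "rz": 0, "claw": 255}])

```text
time: 9.0
tcp_pos: [0.5141, -0.0593, 0.225]
orientation: [[0.971, -0.24, -0.001], [-0.24, -0.971, -0.003], [-0.0, 0.003, -1.0]]
ft_force: [-3.2, -7.3, 5.0]
opening: 0.0005
gripper_force: 3.8
```

```bash
python3 st.py|tail -1
```

```text
JIG mm [  -0.9 -101.2] tip z 0.043 F [-1.3 -7.9  5. ] 9.0 yaw -0.24200024153863206
```

Emit:
send_rows(steps=[{"tx": 0, "ty": -0.01, "tz": 0, "rx": 0, "ry": 0, "rz": 0, "claw": 255}, {"tx": 0, "ty": -0.01, "tz": 0, "rx": 0, "ry": 0, "rz": 0, "claw": 255}, {"tx": 0, "ty": -0.01, "tz": 0, "rx": 0, "ry": 0, "rz": 0, "claw": 255}, {"tx": 0, "ty": -0.01, "tz": 0, "rx": 0, "ry": 0, "rz": 0, "claw": 255}, {"tx": 0, "ty": -0.01, "tz": 0, "rx": 0, "ry": 0, "rz": 0, "claw": 255}])

```text
time: 9.62
tcp_pos: [0.5235, -0.0205, 0.2249]
orientation: [[0.971, -0.24, -0.001], [-0.24, -0.971, -0.003], [-0.0, 0.003, -1.0]]
ft_force: [-2.3, -7.3, 6.7]
opening: 0.0008
gripper_force: 4.0
```

Emit:
send_rows(steps=[{"tx": 0, "ty": -0.01, "tz": 0, "rx": 0, "ry": 0, "rz": 0, "claw": 255}, {"tx": 0, "ty": -0.01, "tz": 0, "rx": 0, "ry": 0, "rz": 0, "claw": 255}, {"tx": 0, "ty": -0.01, "tz": 0, "rx": 0, "ry": 0, "rz": 0, "claw": 255}, {"tx": 0, "ty": -0.01, "tz": 0, "rx": 0, "ry": 0, "rz": 0, "claw": 255}, {"tx": 0, "ty": -0.006, "tz": 0, "rx": 0, "ry": 0, "rz": 0, "claw": 255}])

```text
time: 10.25
tcp_pos: [0.5324, 0.0159, 0.2248]
orientation: [[0.971, -0.239, -0.001], [-0.239, -0.971, -0.002], [-0.0, 0.002, -1.0]]
ft_force: [-1.6, -5.3, 4.3]
opening: 0.0003
gripper_force: 3.0
```

```bash
python3 st.py|tail -1;python3 - <<'E'
from h import *
f=grab('top','top3'); cv2.imwrite('pics/top3c.png',cv2.resize(f['frame'][135:235,230:390],None,fx=5,fy=5,interpolation=cv2.INTER_CUBIC))
E
```

```text
JIG mm [ -1.2 -23.8] tip z 0.0428 F [-0.3 -5.5  4.3] 10.25 yaw -0.2412609517811639
```

View pics/top3c.png

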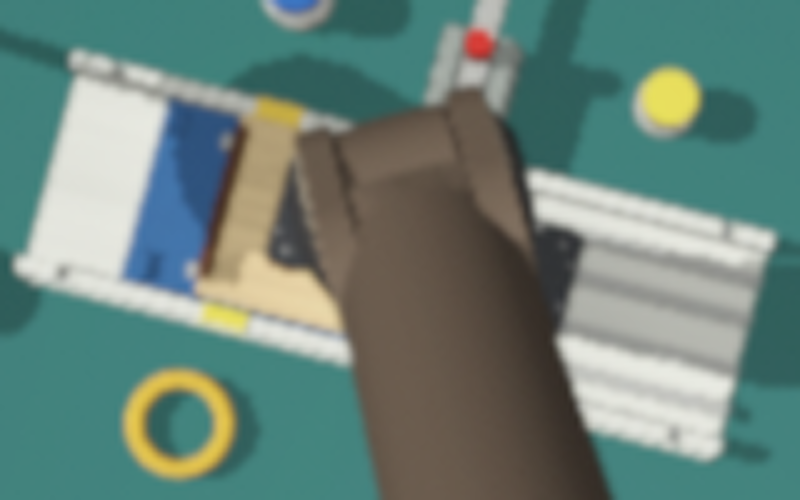

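The board is sliding well, with its lip at (225,200), just past the yellow marks' near side. It still has about 35 mm to go, so I'll go slower from here.

Emit:
send_rows(steps=[{"tx": 0, "ty": -0.005, "tz": 0, "rx": 0, "ry": 0, "rz": 0, "claw": 255}, {"tx": 0, "ty": -0.005, "tz": 0, "rx": 0, "ry": 0, "rz": 0, "claw": 255}, {"tx": 0, "ty": -0.005, "tz": 0, "rx": 0, "ry": 0, "rz": 0, "claw": 255}, {"tx": 0, "ty": -0.005, "tz": 0, "rx": 0, "ry": 0, "rz": 0, "claw": 255}, {"tx": 0, "ty": -0.005, "tz": 0, "rx": 0, "ry": 0, "rz": 0, "claw": 255}])

```text
time: 10.92
tcp_pos: [0.5371, 0.0352, 0.2247]
orientation: [[0.971, -0.239, -0.001], [-0.239, -0.971, -0.002], [-0.001, 0.002, -1.0]]
ft_force: [-2.8, -6.1, 4.8]
opening: 0.0006
gripper_force: 3.1
```

Emit:
send_rows(steps=[{"tx": 0, "ty": -0.004, "tz": 0, "rx": 0, "ry": 0, "rz": 0, "claw": 255}, {"tx": 0, "ty": -0.004, "tz": 0, "rx": 0, "ry": 0, "rz": 0, "claw": 255}, {"tx": 0, "ty": -0.004, "tz": 0, "rx": 0, "ry": 0, "rz": 0, "claw": 255}])

```text
time: 11.3
tcp_pos: [0.5393, 0.0446, 0.2246]
orientation: [[0.971, -0.239, -0.001], [-0.239, -0.971, -0.002], [-0.001, 0.002, -1.0]]
ft_force: [-0.9, -4.7, 4.3]
opening: 0.0006
gripper_force: 2.9
```

```bash
python3 st.py|tail -1
```

```text
JIG mm [-1.3  5.7] tip z 0.0426 F [ 0.2 -4.8  4.3] 11.3 yaw -0.24118527234243126
```

Emit:
send_rows(steps=[{"tx": 0, "ty": -0.003, "tz": 0, "rx": 0, "ry": 0, "rz": 0, "claw": 255}, {"tx": 0, "ty": -0.003, "tz": 0, "rx": 0, "ry": 0, "rz": 0, "claw": 255}, {"tx": 0, "ty": -0.003, "tz": 0, "rx": 0, "ry": 0, "rz": 0, "claw": 255}])

```text
time: 11.68
tcp_pos: [0.5414, 0.0531, 0.2246]
orientation: [[0.971, -0.238, 0.0], [-0.238, -0.971, 0.001], [0.0, -0.001, -1.0]]
ft_force: [-0.9, 0.5, 0.3]
opening: 0.0003
gripper_force: 0.0
```

```bash
python3 st.py|tail -1
```

```text
JIG mm [-1.4 14.5] tip z 0.0426 F [-1.   0.2  0.3] 11.675 yaw -0.24007965275107895
```

The push force vanished, which suggests the board has dropped in. I'll back off, rise, move clear and look.

Emit:
send_rows(steps=[{"tx": 0, "ty": 0.01, "tz": 0, "rx": 0, "ry": 0, "rz": 0, "claw": 255}, {"tx": 0, "ty": 0.03, "tz": 0, "rx": 0, "ry": 0, "rz": 0, "claw": 255}, {"tx": 0, "ty": 0, "tz": -0.07, "rx": 0, "ry": 0, "rz": 0, "claw": 255}, {"tx": 0, "ty": 0, "tz": -0.07, "rx": 0, "ry": 0, "rz": 0, "claw": 255}, {"tx": 0, "ty": 0.07, "tz": 0, "rx": 0, "ry": 0, "rz": 0, "claw": 255}])

```text
time: 12.3
tcp_pos: [0.5224, -0.0299, 0.3412]
orientation: [[0.973, -0.231, 0.01], [-0.231, -0.973, 0.002], [0.009, -0.004, -1.0]]
ft_force: [-0.7, -1.6, -0.7]
opening: 0.0006
gripper_force: 0.0
```

Emit:
send_rows(steps=[{"tx": 0, "ty": 0.075, "tz": 0, "rx": 0, "ry": 0, "rz": 0, "claw": 255}, {"tx": 0, "ty": 0.075, "tz": 0, "rx": 0, "ry": 0, "rz": 0, "claw": 255}, {"tx": 0, "ty": 0.075, "tz": 0, "rx": 0, "ry": 0, "rz": 0, "claw": 255}, {"tx": 0, "ty": 0.075, "tz": 0, "rx": 0, "ry": 0, "rz": 0, "claw": 255}, {"tx": 0, "ty": 0, "tz": 0, "rx": 0, "ry": 0, "rz": 0, "claw": 255}])

```text
time: 12.92
tcp_pos: [0.461, -0.2713, 0.3365]
orientation: [[0.969, -0.246, -0.001], [-0.246, -0.969, -0.002], [-0.0, 0.002, -1.0]]
ft_force: [0.1, -0.8, 0.1]
opening: 0.0004
gripper_force: 0.0
```

```bash
python3 - <<'E'
from m import *
g=grab('top','top4'); s=grab('side','side4')
a=cv2.resize(g['frame'][140:220,230:330],None,fx=5,fy=5,interpolation=cv2.INTER_CUBIC); b=cv2.resize(s['frame'][170:290,225:358],None,fx=3.34,fy=3.34,interpolation=cv2.INTER_CUBIC)[:400,:300+0]
cv2.imwrite('pics/f4.png',np.hstack([a,b]))
# board plate height from depth
zs=[]
for v in range(140,220):
  for u in range(230,340):
    p=pt(g,u,v); q=J(p[:2])*1e3
    if abs(q[0])<45 and 40<q[1]<140: zs.append([q[0],q[1],p[2]*1e3])
zs=np.array(zs)
for y in range(40,140,10):
    k=zs[(zs[:,1]>=y)&(zs[:,1]<y+10)&(abs(zs[:,0])>28)]; print(y,np.round(np.median(k[:,2]),1),end='; ')
print()
z0=dict(np.load('top0.npz')); w=np.array([[*(J(p[:2])*1e3),p[2]*1e3] for v in range(165,225) for u in range(325,385) for p in [pt(z0,u,v)]])
k=w[(abs(w[:,0])>28)&(abs(w[:,0])<45)&(w[:,1]<-110)&(w[:,1]>-190)];print('before',np.median(k[:,2]))
E
```

```text
jig [0.53922688 0.0387128 ] yaw -0.24272755291441195 resid mm [[-4.2, 0.3], [-1.5, -0.2], [1.5, 0.6], [4.3, -0.6]]
knob [6.129e-01 2.000e-04] jig [ 80.8 -19.7]
mark1 [0.627  0.1147] jig [67.  94.9]
mark2 [0.4945 0.1435] jig [-68.6  90.9]
upA [ 0.536  -0.1804] jig [  49.6 -213.5]
upB [ 0.4425 -0.1602] jig [ -46.1 -216.3]
frontA [ 0.5647 -0.0603] jig [ 48.5 -90. ]
frontB [ 0.4704 -0.0409] jig [-47.7 -93.8]
cast [ 0.5047 -0.1115] jig [   2.6 -154.1]
jar [ 0.6399 -0.132 ] jig [ 138.8 -141.5]
40 32.6; 50 31.3; 60 31.7; 70 31.7; 80 31.8; 90 31.1; 100 31.9; 110 32.0; 120 32.9; 130 31.5; 
before 38.45209347643963
```

View pics/f4.png

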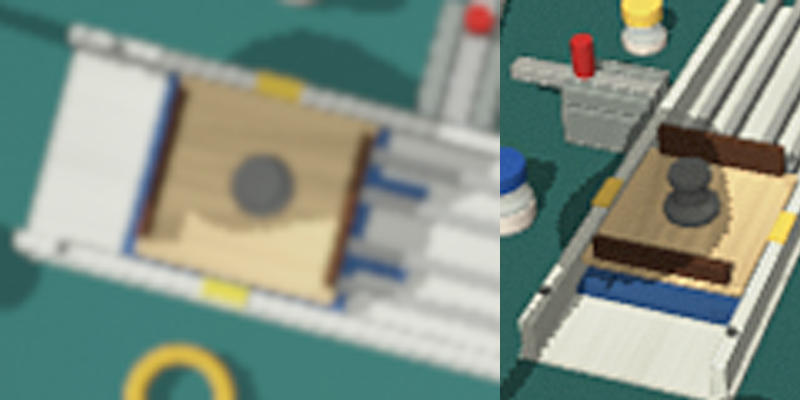

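The board lies level between the yellow marks. Its top fell from 38.5 to about 31.7 mm, so it is seated. The casting is upright at (262,185) and the bolt is still drawn back.

```bash
python3 -c "
from station import r
print(r.hand_in())"
```

```text
the job is handed in; nothing more can be done
None
```

The bolt is drawn back to its end stop, and the board is seated in the station's notches with the casting upright on it. The job is handed in; the hand-in call returned no verdict, so this rests on my last camera check.

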